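Free the filter cassette behind the left-hand screw

TASK

Two filter holders stand on the table, each with a white cassette locked in by a winged screw. Go to the holder whose screw carries the left-hand mark (a slot sawn across the top of its bar and notches all round its rim): that thread is reversed, so unscrew it by turning it clockwise seen from above until you just feel it reach the end of its thread, without wrenching the brass bush round with it. Then draw that holder's cassette straight out by its fin without jerking it, lay it flat in the middle of the steel drip dish, fin up and lying along the dish either way round, and leave the other holder and the things round about alone.

Things in the scene. Friction and masses are not known exactly. Their poses are not given: they have to be found in the camera images.
- marked_holder: fixed steel filter holder with the left-hand screw, local x -42 to 58 mm, 84 mm wide; origin under it on the table; x points from its open front to its back (pipe stub). Channel 60 mm wide along x, floor 10 mm up, side rails to 34 mm. A bridge over the back half (x 0 to 56, underside 34, top 42 mm, brass bush to 50) carries the screw, axis at x = 22 mm, y = 0
- marked_holder_grip (a point): grasp point on the aluminium grip bar of the left-hand screw, on its axis, 81 to 82.5 mm above the table at the start. Bar 44 mm long (this point's x), 12 mm thick (y), from 22 mm below this point to 11 mm above it, standing on a round flange 50 mm wide, 6 mm thick. A 7 mm slot, 5 mm deep, is sawn across the middle of the bar's top and the flange rim has six notches
- marked_holder_thread (a point): centre of the underside of the screw's brass bush, on the screw's axis, 42 mm above the table; x along the holder's x. Clockwise from above unscrews: the bar rises 2.44 mm per rad against 0.04 N m friction and stays where left. The pin clears the cassette only in the last 0.35 rad. After 2.0 to 2.7 rad (two or more grasps) the thread ends; forced further, the springy bush turns too (2 N m per rad), over 0.13 rad damages it
- marked_cassette_fin (a point): grasp point on the pull fin of the marked holder's cassette: on the block's mid line, 62 mm in front (local -x) of the block's middle, 20 mm above the underside. The fin is 10 mm thick (local y), 36 mm long (x), and stands from 4 to 38 mm above the underside. Pulled along local -x, the cassette slides out
- marked_cassette_mid (a point): middle of the whole cassette in plan (block and fin, 119 x 57 mm), 45 mm behind the fin's grasp point (local +x), 10 mm above the underside
- marked_cassette: cassette, white plastic block 84 x 57 x 20 mm with the fin, about 0.12 kg; origin at the centre of the block's underside, x from fin to block. It lies on the channel floor, front flush with the channel's mouth; the 8 mm locking pin stands up to 5.5 mm deep in a 12 mm blind hole in its top. It must come 45 mm straight out (local -x) to clear the bridge before it is lifted
- drip_dish: fixed open steel dish, 170 mm (its x) by 116 mm, walls 4 mm thick and 12 mm high; origin under its middle on the table, inner floor 4 mm above the table
- plain_holder: the other holder, same make and size, its screw with a plain uncut bar and an unnotched round flange; to be left alone
- plain_holder_grip (a point): grasp point on the grip bar of the other holder's screw, same sizes
- plain_cassette: the other holder's cassette, same make, origin at the centre of its block's underside; stays locked in
- tea_light: small loose tea light, 38 mm across and 15 mm high, near the front edge of the table; leave alone
- crown_cap: loose crown bottle cap, 34 mm across and 6 mm high, near the front edge; leave alone
- sake_cup_a: small loose ceramic cup, 55 mm across, 42 mm high, behind the holders; leave alone
- sake_cup_b: small loose ceramic cup, 54 mm across, 46 mm high, behind the holders; leave alone
- salt_shaker: loose salt shaker, 44 mm across and 90 mm high, behind the holders; leave alone

How it is judged:
On the way, in this order (a step that is already met when the one before it is completed fails the run):
1. the left-hand screw is unscrewed to the end of its thread while its cassette is still in the holder (z of marked_holder_grip in the frame of marked_holder above 0.08695 m and x of marked_cassette in the frame of marked_holder above -0.006 m), for 0.2 s.
2. the cassette is drawn out of the holder (x of marked_cassette in the frame of marked_holder below -0.042 m), for 0.1 s.
At the end, for the whole second after the job is handed in: the marked holder's cassette lies flat (under 0.08 rad), fin up, at rest on the floor of the drip dish (its middle within 28 mm of the dish's along and across, turned under 0.4 rad from it), and the left-hand screw is still unscrewed to within 0.15 rad of its thread's end (z of marked_cassette_mid in the frame of drip_dish below 0.022 m and x of marked_cassette_mid in the frame of drip_dish between -0.028 and 0.028 m and y of marked_cassette_mid in the frame of drip_dish between -0.028 and 0.028 m and angle between marked_cassette's own z axis and vertical below 0.08 rad and angle between the x axis of marked_cassette and the x axis of drip_dish, either way round below 0.4 rad and linear speed of marked_cassette below 0.02 m/s and z of marked_holder_grip in the frame of marked_holder above 0.08695 m); the robot touches nothing.
It fails at once if the brass bush is wrenched round by forcing the left-hand screw at either end of its thread (over 0.13 rad) (angle between the x axis of marked_holder_thread and the x axis of marked_holder, either way round above 0.13 rad).
It fails at once if the cassette is jerked or forced against its holder (over 25 N) (contact force between marked_cassette and marked_holder above 25 N).
It fails at once if the plain screw is turned (distance of plain_holder_grip from where it was at the start of the episode above 0.001 m).
It fails at once if the other cassette is moved (distance of plain_cassette from where it was at the start of the episode above 0.008 m).
It fails at once if a bystander is pushed about (distance of any of tea_light, crown_cap, sake_cup_a, sake_cup_b, salt_shaker from where it was at the start of the episode above 0.02 m).
It also fails if it takes over 72 s, if anything falls off the work surface, if the arm or the gripper's body presses on something with over 40 N, if the wrist force passes 120 N, or if a joint passes its speed limit or range.

ROBOT

A 7-joint arm with a two-finger parallel gripper is mounted at the origin on a cart in front of the work surface, level with it; the furniture and walls round the work are solid. World frame = base frame: x ahead of the robot, y to its left, z up, the work surface at z = 0. Lengths are in m, angles in rad, forces in N, time in s.
With the tool pointing down it reaches from about 0.425 to 0.875 m from the base axis. Payload 4.7 kg.
Tool frame: the origin (TCP) lies at the very end of the fingers, on their centre line; the grasp point (between the pads) lies 19 mm behind it; z points along the fingers, y is the line along which they close (so a half turn about z gives the same grasp; the last joint's range is limited). The gripper opens to 87 mm and grips with 3 to 60 N. Pads are 19 mm wide; open, the fingers measure 117 mm over their backs; the gripper's body (75 mm by 190 mm) begins 51 mm behind the grasp point.
Start: joints at [0.014, 0.321, -0.07, 1.45, 0.023, 1.371, -0.057], TCP at [0.65, -0, 0.223] pointing down, gripper open.
Joint ranges: [-2.86, 2.86], [-0.3, 2.09], [-1.38, 1.24], [0.06, 2.45], [-1.56, 4.7], [0.09, 2.05], [-2.69, 2.69]. Speed limits (rad/s): [2.57, 2.57, 3.14, 3.14, 3.14, 3.14, 3.14].

INTERFACE

Orientations are given as a rotation vector (axis times angle).
In Python, from bench import get_state, get_image, get_calibration, close_job gives the robot as it stands.
- The arm moves only by the shell command python3 -m crank 'ROWS' [FORCE]. ROWS is JSON, a list of rows, each a list of 5 numbers: the opening, from 0 (shut) to 1 (fully open), then the shift along the world's x, y, z in units of 0.2 m (1.0 is 0.2 m), then the turn about the world's z in units of 2 pi rad (1.0 is 2 pi rad). A call has 1 to 5 rows; each row is the pose to reach, as a shift and turn from the pose commanded when the call began, turning the shorter way round; what a row does not reach only later rows make up. A row lasts 1/8 s, in which the tool goes at most 62.5 mm and 10.7 degrees, less where a joint would pass 70% of its speed; a pose out of reach is approached as far as the arm can. A call with a number of a shift or a turn outside -1 to 1 is refused whole. A call with a gripper value outside its range is refused whole. The fingers move at their own pace and stop on an object; FORCE is the grip in N (left out, the last holds). Time passes only in rows, so rows that repeat a pose let the fingers close. It gives the time, the measured TCP pose, the force, the opening and the grip force at its end, in the units of the state.
- get_state(): the state, without advancing time (a new reading comes with each control period).
- get_image(name): name is "scene" or "side" or "wrist"; returns the picture (400x640x3 uint8, red, green, blue); there is no depth.
- get_calibration(name): a dict with "fovy" (degrees; the focal length in pixels is half the picture's height over the tangent of half this angle, whatever the lens; pixels are square), "cx", "cy" (the principal point, pixels), "R" (3x3) and "t" (3): a world point X has camera coordinates R X + t. Camera axes: x right, y down, z forward; pixel columns grow to the right and rows downward; lengths in m; the calibration is good to about 2 mm. A picture is of the moment at which its call begins: read the wrist's pose just before it. get_calibration takes no time and is no camera call; for the wrist camera it gives the pose at the moment of the call.
- close_job(): hands the job in; it is judged then, once.
The state is a dict: "time": time; "joint_positions": joint angles; "qd": joint speeds; "joint_torque": joint torques, N m; "position": TCP position; "tool_rot": TCP orientation; "ft_force": force on the tool from outside, world axes, zero at the start; "torque": the same for the moment, N m; "grip_width": opening from 0.0 (shut) to 1.0 (fully open); "grip_force": force on a finger pad.
Only numpy, scipy, OpenCV 4.12 (cv2) and the standard library are available. Lean on these libraries where they do the work, as an engineer would, in place of code of your own. Each camera call takes 0.05 s, during which the arm holds its last target. There are 200 camera calls.

## Working session

There is one attempt and no reset: what is moved stays moved. The work goes in short steps, Python scripts to look and compute and a shell command to move; the robot and the scene stay as the last step left them, time stands still between calls to the robot, and variables do not carry over. Pictures are saved under pics/ and viewed, at most 10 in all, crops included, and the job is handed in when it is done.

```bash
mkdir -p pics; cat > h.py <<'E'
import numpy as np, cv2
from bench import get_state, get_image, get_calibration
def snap(n,f):
    c=get_calibration(n); im=get_image(n); cv2.imwrite(f'pics/{f}.png',im[:,:,::-1]); return im,c
def px2w(c,u,v,z):
    f=200/np.tan(np.radians(c['fovy'])/2); R=np.array(c['R']);t=np.array(c['t'])
    d=R.T@np.array([(u-c['cx'])/f,(v-c['cy'])/f,1]); o=-R.T@t
    return o+d*(z-o[2])/d[2]
def w2px(c,X):
    f=200/np.tan(np.radians(c['fovy'])/2); p=np.array(c['R'])@X+np.array(c['t'])
    return f*p[0]/p[2]+c['cx'], f*p[1]/p[2]+c['cy']
E
python3 - <<'E'
from h import *
a,c=snap('scene','scene'); b,d=snap('side','side')
print(c,d); print(get_state())
E
```

```text
{'fovy': 56.51193428331995, 'cx': 318.54818527902495, 'cy': 199.9527356340342, 'R': array([[ 0.82889189, -0.5591896 ,  0.01565972],
       [-0.29943942, -0.46715929, -0.83192441],
       [ 0.47251906,  0.68488626, -0.55466796]]), 't': array([-0.44922551,  0.30008108,  0.55626829])} {'fovy': 47.08516981005139, 'cx': 321.7839376997449, 'cy': 197.1415666035309, 'R': array([[ 0.97991872, -0.19905961,  0.01160081],
       [-0.12444558, -0.6559974 , -0.74443314],
       [ 0.15579668,  0.7280403 , -0.66759622]]), 't': array([-0.5487803 ,  0.19600366,  0.83872161])}
{'time': 0.1, 'joint_positions': array([ 0.01409037,  0.32175191, -0.07011755,  1.45153715,  0.02255829,
        1.37082052, -0.05690694]), 'qd': array([ 6.91945487e-04, -1.68670836e-03, -6.82513772e-05, -3.11602943e-03,
       -2.03791903e-03,  2.23133037e-05, -1.45679090e-03]), 'joint_torque': array([ 1.37795760e-04, -4.92569017e+01, -4.06077392e-01, -3.13399816e+01,
       -6.42974046e-02,  3.95253638e-02,  6.49213871e-05]), 'position': array([ 6.49502108e-01, -6.97775780e-06,  2.21577121e-01]), 'tool_rot': array([-2.22053853e+00, -2.22065630e+00,  1.96775771e-03]), 'ft_force': array([-0.39011078, -0.19909521, -0.35083061]), 'torque': array([-0.01897257,  0.01191709,  0.018313  ]), 'grip_force': 0.0, 'grip_width': 0.9988156929276673}
```

View pics/scene.png

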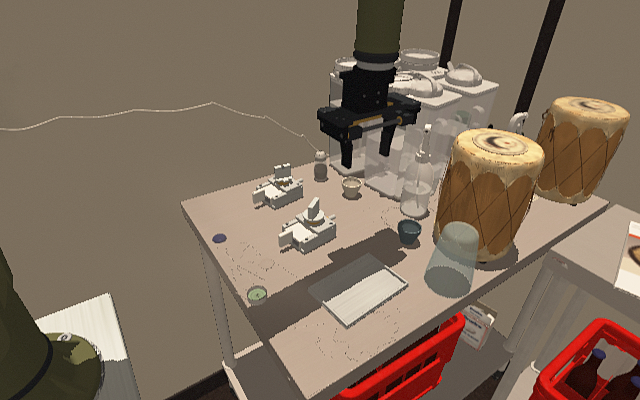

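View pics/side.png

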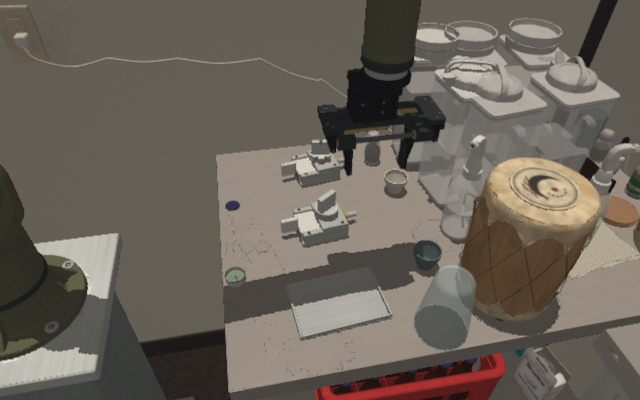

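The far holder (scene 280,188) seems to have the slotted bar. The near one is at (312,228), the dish at (365,295). I'll enlarge these.

```bash
python3 - <<'E'
import cv2,numpy as np
a=cv2.imread('pics/scene.png')[155:255,240:345]; b=cv2.imread('pics/side.png')[135:247,275:360]
A=cv2.resize(a,(400,381),interpolation=cv2.INTER_CUBIC);B=cv2.resize(b,(400,527),interpolation=cv2.INTER_CUBIC)
m=np.zeros((527,800,3),np.uint8);m[:381,:400]=A;m[:,400:]=B
cv2.imwrite('pics/m.png',m)
E
```

```text
(no output)
```

View pics/m.png

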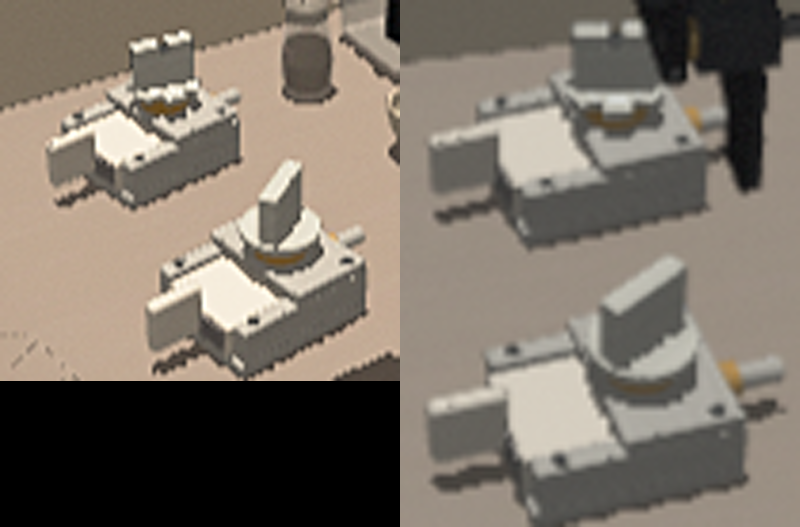

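The marked holder is the far one: its bar is slotted and its flange notched. The near one is plain. Next I'll compute positions.

```bash
python3 - <<'E'
from h import *
c=get_calibration('scene');d=get_calibration('side')
S=lambda X,Y,z:print('sc',px2w(c,240+X/3.81,155+Y/3.81,z).round(3))
D=lambda X,Y,z:print('si',px2w(d,275+(X-400)/4.706,135+Y/4.706,z).round(3))
print('bar');S(131,40,.093);S(193,35,.093);D(573,25,.093);D(645,28,.093)
print('fin ends');S(50,147,.048);S(95,125,.048);D(432,142,.048);D(498,130,.048)
print('front near corner bottom');S(133,205,0);D(530,243,0);print('rail top back near');S(240,118,.042);D(705,152,.042)
print('plain bar');S(262,203,.093);S(297,163,.093);D(605,305,.093);D(682,262,.093)
print('plain fin');S(150,305,.048);D(432,405,.048)
print('dish')
for u,v in((309,286),(373,254),(408,288),(325,327)):print(px2w(c,u,v,.012).round(3))
for u,v in((286,293),(376,270),(390,307),(304,333)):print(px2w(d,u,v,.012).round(3))
print('shaker',px2w(c,321,180,0),'cup',px2w(c,352,197,0),px2w(c,408,243,0),'glass',px2w(c,450,290,0),px2w(d,440,335,0))
E
```

```text
bar
sc [0.595 0.29  0.093]
sc [0.635 0.274 0.093]
si [0.593 0.284 0.093]
si [0.627 0.275 0.093]
fin ends
sc [0.515 0.261 0.048]
sc [0.554 0.27  0.048]
si [0.517 0.261 0.048]
si [0.551 0.264 0.048]
front near corner bottom
sc [0.56  0.233 0.   ]
si [0.56  0.231 0.   ]
rail top back near
sc [0.648 0.233 0.042]
si [0.651 0.235 0.042]
plain bar
sc [0.565 0.075 0.093]
sc [0.606 0.099 0.093]
si [0.568 0.077 0.093]
si [0.606 0.098 0.093]
plain fin
sc [0.49  0.078 0.048]
si [0.492 0.076 0.048]
dish
[ 0.482 -0.054  0.012]
[ 0.652 -0.052  0.012]
[ 0.644 -0.167  0.012]
[ 0.453 -0.152  0.012]
[ 0.477 -0.076  0.012]
[ 0.656 -0.055  0.012]
[ 0.657 -0.142  0.012]
[ 0.495 -0.164  0.012]
shaker [0.74694373 0.29079113 0.        ] cup [0.76743353 0.16800584 0.        ] [ 0.7558486  -0.05840905  0.        ] glass [ 0.72122135 -0.21007228  0.        ] [ 0.72880225 -0.20657466  0.        ]
```

```bash
python3 -m crank '[[1,-0.04,0.3,0,0.03],[1,-0.08,0.6,0,0.06],[1,-0.12,0.9,0,0.09],[1,-0.16,1,0,0.12],[1,-0.18,1,0,0.14]]' 20; python3 -m crank '[[1,0,0.25,0,0.02],[1,0,0.4,0,0.04],[1,0,0.4,0,0.054],[1,0,0.4,0,0.054],[1,0,0.4,0,0.054]]'
python3 - <<'E'
from h import *
im,c=snap('wrist','w1'); print(c); s=get_state(); print(s['position'],s['joint_positions'],s['torque'],s['time'])
E
```

```text
time: 0.72
position: [0.6124, 0.2037, 0.2219]
tool_rot: [-1.048, -2.96, -0.001]
ft_force: [0.5, -1.4, -0.7]
grip_width: 0.996
grip_force: 0.0
time: 1.35
position: [0.6142, 0.2791, 0.2223]
tool_rot: [-0.554, -3.092, 0.001]
ft_force: [0.2, -0.8, -0.3]
grip_width: 1.0
grip_force: 0.0
{'fovy': 58.59442291104643, 'cx': 320.8762750121913, 'cy': 193.43897765394314, 'R': array([[ 3.46862242e-01,  9.37915927e-01, -5.46899292e-04],
       [ 8.94619713e-01, -3.30675105e-01,  3.00515463e-01],
       [ 2.81677393e-01, -1.04726734e-01, -9.53776786e-01]]), 't': array([-0.47539834, -0.49365363,  0.24927469])}
[0.61423527 0.27906369 0.22238486] [-0.20127317  0.39644364 -0.35880207  1.37224643  0.13839607  1.39779248
  0.65817579] [ 0.10479727 -0.0361991   0.0336955 ] 1.4
```

View pics/w1.png

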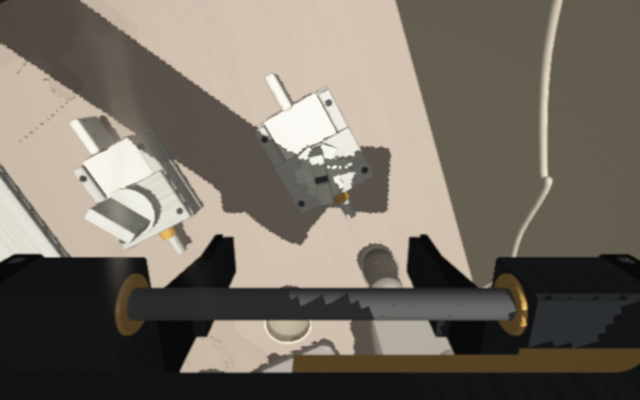

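Marked holder is at about (318,150), fin at (280,92). I'll enlarge it.

```bash
python3 - <<'E'
import cv2
a=cv2.imread('pics/w1.png')[65:225,240:390]
cv2.imwrite('pics/w1c.png',cv2.resize(a,(562,600),interpolation=cv2.INTER_CUBIC))
E
```

```text
(no output)
```

View pics/w1c.png

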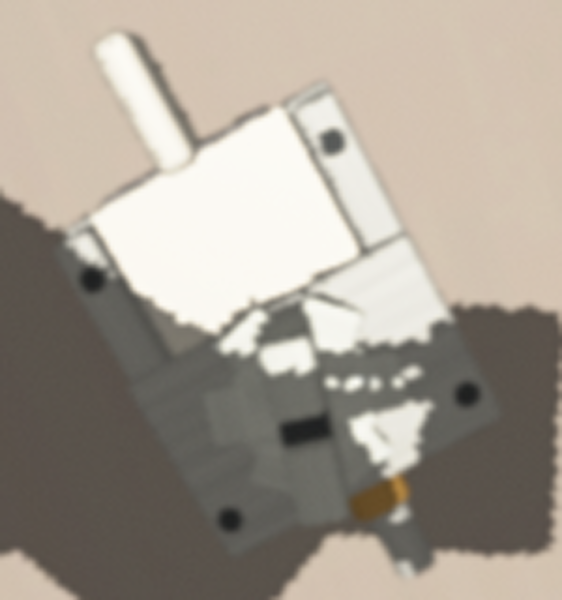

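```bash
python3 - <<'E'
from h import *
c=get_calibration('wrist')
P=lambda X,Y,z:px2w(c,240+X/3.75,65+Y/3.75,z)[:2]
r1,r2=P(92,278,.034),P(332,141,.034);b1,b2=P(230,520,.042),P(467,394,.042)
m1=(r1+r2)/2;m2=(b1+b2)/2
print(r1,r2,b1,b2,'mids',m1,m2)
for a,b in((m1,m2),(r1,b1),(r2,b2)): print(np.arctan2(*(b-a)[::-1]))
x=r2-r1;print('perp',np.arctan2(x[1],x[0])-np.pi/2, np.linalg.norm(x))
print('slot',P(305,431,.089),'bar',P(287,345,.093),P(325,520,.093))
a=P(113,38,.048);b=P(178,165,.048);print('fin',a,b,np.arctan2(*(b-a)[::-1]),np.linalg.norm(b-a))
E
```

```text
[0.5682934  0.23741068] [0.5572755  0.30865449] [0.64134552 0.24848649] [0.63020211 0.32002056] mids [0.56278445 0.27303259] [0.63577382 0.28425352]
0.15253957072687435
0.15046911983435693
0.15461226419563037
perp 0.1534351808346357 0.07209074275365004
slot [0.61276795 0.28076268] bar [0.59173695 0.28425069] [0.63340947 0.27808341]
fin [0.51566003 0.26752418] [0.5486744  0.27106217] 0.10675782547653577 0.03320340978774307
```

```bash
python3 -m crank '[[1,-0.006,0.008,-0.25,0.016],[1,-0.006,0.008,-0.5,0.016],[1,-0.006,0.008,-0.7,0.016],[1,-0.006,0.008,-0.78,0.016],[1,-0.006,0.008,-0.78,0.016]]' 20
python3 -m crank '[[0,0,0,0,0],[0,0,0,0,0],[0,0,0,0,0],[0,0,0,0,0],[0,0,0,0,0]]' 20
python3 - <<'E'
from h import *
s=get_state(); print(s['position'],s['tool_rot'],s['joint_positions'],s['torque'],s['grip_width'],s['grip_force'])
E
```

```text
time: 2.02
position: [0.6127, 0.2811, 0.0661]
tool_rot: [-0.395, -3.116, 0.001]
ft_force: [0.3, -0.7, 0.2]
grip_width: 0.995
grip_force: 0.0
time: 2.65
position: [0.6129, 0.2816, 0.0667]
tool_rot: [0.394, 3.117, 0.0]
ft_force: [0.2, 0.5, -0.5]
grip_width: 0.52
grip_force: 0.0
[0.61288585 0.28158127 0.0667239 ] [3.93654618e-01 3.11658716e+00 1.52999620e-04] [-0.20046978  0.50595185 -0.35802255  1.5455179   0.1895005   1.12422231
  0.72015052] [ 0.10067255 -0.06178202  0.0350758 ] 0.5197364184385245 0.0
```

```bash
python3 -m crank '[[0,0,0,0,0],[0,0,0,0,0],[0,0,0,0,0],[0,0,0,0,0],[0,0,0,0,0]]' 
cat > s.py <<'E'
from h import *
s=get_state(); r=s['tool_rot']; a=2*np.arctan2(r[1],r[0])-np.pi/2
a=(a+np.pi)%(2*np.pi)-np.pi
print('t',round(s['time'],2),'pos',s['position'].round(4),'yaw',round(a,3),'q7',round(s['joint_positions'][6],2),'F',s['ft_force'].round(2),'tq',s['torque'].round(3),'w',round(s['grip_width'],3),round(s['grip_force'],1))
E
python3 s.py
```

```text
time: 3.28
position: [0.6123, 0.2801, 0.0665]
tool_rot: [-0.394, -3.115, 0.004]
ft_force: [-4.1, -5.0, 3.5]
grip_width: 0.137
grip_force: 20.0
t 3.27 pos [0.6123 0.2801 0.0665] yaw 1.319 q7 0.72 F [-4.07 -4.96  3.51] tq [-0.976  0.696  0.046] w 0.137 20.0
```

```bash
python3 -m crank '[[0,-0.003,-0.0075,0.002,-0.025],[0,-0.003,-0.0075,0.004,-0.05],[0,-0.003,-0.0075,0.0058,-0.075],[0,-0.003,-0.0075,0.0077,-0.1],[0,-0.003,-0.0075,0.0096,-0.125]]'; python3 s.py
python3 -m crank '[[0,0,0,0.002,-0.025],[0,0,0,0.004,-0.05],[0,0,0,0.0058,-0.075],[0,0,0,0.0077,-0.1],[0,0,0,0.0077,-0.1]]'; python3 s.py
```

```text
time: 3.9
position: [0.6121, 0.2799, 0.0685]
tool_rot: [1.563, 2.725, -0.001]
ft_force: [-2.0, -3.1, 1.5]
grip_width: 0.136
grip_force: 20.0
t 3.9 pos [0.6121 0.2799 0.0685] yaw 0.529 q7 -0.02 F [-1.96 -3.1   1.51] tq [-0.552  0.352  0.032] w 0.136 20.0
time: 4.53
position: [0.6121, 0.2799, 0.07]
tool_rot: [2.321, 2.116, -0.001]
ft_force: [-1.6, -2.4, 2.8]
grip_width: 0.136
grip_force: 20.0
t 4.53 pos [0.6121 0.2799 0.07  ] yaw -0.092 q7 -0.6 F [-1.59 -2.44  2.8 ] tq [-0.67   0.5   -0.009] w 0.136 20.0
```

```bash
python3 -m crank '[[0,0,0,0.002,-0.025],[0,0,0,0.004,-0.05],[0,0,0,0.0058,-0.075],[0,0,0,0.0058,-0.075]]'; python3 s.py
python3 -m crank '[[0,0,0,0.0006,-0.008],[0,0,0,0.0006,-0.008]]'; python3 s.py
```

```text
time: 5.03
position: [0.612, 0.2799, 0.0712]
tool_rot: [2.749, 1.519, -0.001]
ft_force: [-2.3, -2.4, 2.3]
grip_width: 0.132
grip_force: 20.0
t 5.03 pos [0.612  0.2799 0.0712] yaw -0.561 q7 -1.04 F [-2.26 -2.45  2.32] tq [-0.739  0.577 -0.006] w 0.132 20.0
time: 5.28
position: [0.612, 0.2799, 0.0713]
tool_rot: [2.787, 1.45, -0.001]
ft_force: [-2.2, -2.2, 2.3]
grip_width: 0.137
grip_force: 20.0
t 5.28 pos [0.612  0.2799 0.0713] yaw -0.611 q7 -1.08 F [-2.21 -2.23  2.27] tq [-0.687  0.703  0.058] w 0.137 20.0
```

```bash
python3 -m crank '[[0,0,0,0.0006,-0.008],[0,0,0,0.0006,-0.008]]' >/dev/null; python3 s.py; python3 -m crank '[[0,0,0,0,0]]' >/dev/null; python3 s.py
```

```text
t 5.53 pos [0.612  0.2799 0.0714] yaw -0.663 q7 -1.13 F [-2.72 -2.56  2.83] tq [-0.711  0.711 -0.046] w 0.137 20.0
t 5.65 pos [0.612  0.2799 0.0714] yaw -0.664 q7 -1.13 F [-3.32 -2.37  2.25] tq [-0.774  0.786  0.118] w 0.136 20.0
```

```bash
python3 -m crank '[[0,0,0,0.0006,-0.008],[0,0,0,0.0006,-0.008]]' >/dev/null; python3 s.py; python3 -m crank '[[0,0,0,0,0]]' >/dev/null; python3 s.py
```

```text
t 5.9 pos [0.612  0.2799 0.0715] yaw -0.715 q7 -1.18 F [-2.86 -2.54  2.79] tq [-0.787  0.883  0.062] w 0.136 20.0
t 6.03 pos [0.612  0.28   0.0715] yaw -0.715 q7 -1.18 F [-2.8  -3.12  2.88] tq [-0.838  0.89   0.045] w 0.139 20.0
```

```bash
cat > t.py <<'E'
from h import *
T=[]
for i in range(6):
    get_image('side'); T.append(get_state()['torque'][2])
print('tz',round(np.mean(T),3),'+-',round(np.std(T)/6**.5,3))
E
python3 t.py; python3 -m crank '[[0,0,0,0.0006,-0.008],[0,0,0,0.0006,-0.008]]' >/dev/null; python3 s.py; python3 t.py
```

```text
tz 0.05 +- 0.01
t 6.58 pos [0.612  0.2799 0.0716] yaw -0.767 q7 -1.23 F [-3.44 -3.52  3.6 ] tq [-0.887  0.976  0.087] w 0.137 20.0
tz 0.055 +- 0.004
```

```bash
python3 -m crank '[[0,0,0,0.0006,-0.008],[0,0,0,0.0006,-0.008]]' >/dev/null; python3 s.py; python3 t.py
```

```text
t 7.12 pos [0.612  0.2799 0.0717] yaw -0.817 q7 -1.28 F [-5.22 -3.27  2.79] tq [-0.881  1.017  0.019] w 0.137 20.0
tz 0.044 +- 0.012
```

```bash
python3 -m crank '[[0,0,0,0.0006,-0.008],[0,0,0,0.0006,-0.008]]' >/dev/null; python3 s.py; python3 t.py
```

```text
t 7.67 pos [0.612  0.2799 0.0719] yaw -0.867 q7 -1.32 F [-3.84 -3.19  2.87] tq [-0.868  0.979  0.044] w 0.137 20.0
tz 0.042 +- 0.01
```

```bash
python3 -m crank '[[0,0,0,0.0006,-0.008],[0,0,0,0.0006,-0.008]]' >/dev/null; python3 s.py; python3 t.py
```

```text
t 8.22 pos [0.612  0.2799 0.072 ] yaw -0.917 q7 -1.37 F [-3.55 -4.33  2.85] tq [-0.899  1.061  0.091] w 0.137 20.0
tz 0.057 +- 0.014
```

```bash
python3 -m crank '[[0,0,0,0.0006,-0.008],[0,0,0,0.0006,-0.008]]' >/dev/null; python3 s.py; python3 t.py
```

```text
t 8.78 pos [0.612  0.2799 0.072 ] yaw -0.967 q7 -1.42 F [-3.35 -3.47  2.31] tq [-0.855  0.986  0.127] w 0.138 20.0
tz 0.138 +- 0.014
```

```bash
python3 -m crank '[[0,0,0,0.0006,-0.008],[0,0,0,0.0006,-0.008]]' >/dev/null; python3 s.py; python3 t.py
```

```text
t 9.32 pos [0.612  0.2799 0.072 ] yaw -1.016 q7 -1.46 F [-3.58 -3.92  1.82] tq [-0.851  0.944  0.218] w 0.141 20.0
tz 0.232 +- 0.014
```

The thread end is clearly felt, with the moment rising by 0.18 N m. I'll back off by the bush's spring-back, then open.

```bash
python3 -m crank '[[0,0,0,0,0.012],[0,0,0,0,0.012]]' >/dev/null; python3 s.py; python3 t.py; python3 -m crank '[[0.5,0,0,0,0.012],[0.5,0,0,0,0.012],[0.5,0,0,0,0.012],[0.5,0,0,0,0.012],[0.5,0,0,0,0.012]]'
```

```text
t 9.88 pos [0.612  0.2799 0.072 ] yaw -0.943 q7 -1.39 F [-3.01 -3.63  0.98] tq [-0.823  1.009  0.125] w 0.138 20.0
tz 0.115 +- 0.013
time: 10.8
position: [0.6124, 0.2802, 0.0724]
tool_rot: [-2.949, -1.082, -0.001]
ft_force: [-0.3, 0.2, -0.0]
grip_width: 0.487
grip_force: 0.0
```

```bash
python3 s.py; python3 -m crank '[[0.5,0,0,0.25,0],[0.5,-0.2,-0.03,0.25,-0.02],[0.5,-0.412,-0.061,0.25,-0.045],[0.5,-0.412,-0.061,0.25,-0.07],[0.5,-0.412,-0.061,0.25,-0.088]]'; python3 -m crank '[[0.5,0,0,0,0],[0.5,0,0,0,0]]'>/dev/null; python3 s.py; python3 - <<'E'
from h import *
im,c=snap('wrist','w2'); b,d=snap('scene','sc2'); b,d=snap('side','si2')
print('cap',px2w(get_calibration('scene'),219,238,.003),px2w(get_calibration('side'),232,205,.003),'tea',px2w(get_calibration('scene'),257,295,.01))
print(w2px(c,np.array([.5293,.2672,.048])))
A=cv2.imread('pics/w2.png'); B=cv2.imread('pics/sc2.png')[150:340,230:430]
C=cv2.resize(B,(400,380),interpolation=cv2.INTER_CUBIC); D=cv2.imread('pics/si2.png')[245:345,275:405]
m=np.zeros((600,800,3),np.uint8); m[:250,:400]=cv2.resize(A,(400,250)); 
w=A[0:200,220:420]; m[:400,:400]=cv2.resize(w,(400,400),interpolation=cv2.INTER_CUBIC); m[:380,400:]=C
m[400:600,400:660]=cv2.resize(D,(260,200),interpolation=cv2.INTER_CUBIC); cv2.imwrite('pics/m2.png',m)
E
```

```text
t 10.8 pos [0.6124 0.2802 0.0724] yaw -0.868 q7 -1.32 F [-0.26  0.18 -0.  ] tq [0.002 0.035 0.004] w 0.487 0.0
time: 11.42
position: [0.5294, 0.268, 0.1227]
tool_rot: [-3.133, -0.23, -0.001]
ft_force: [0.4, 0.2, 0.3]
grip_width: 0.502
grip_force: 0.0
t 11.68 pos [0.5299 0.2679 0.1223] yaw -1.418 q7 -1.91 F [ 0.12 -0.21 -0.04] tq [0.032 0.05  0.007] w 0.498 0.0
cap [0.39160075 0.1949073  0.003     ] [0.39200262 0.19390459 0.003     ] tea [ 0.38614439 -0.01733797  0.01      ]
(np.float64(322.8283671049594), np.float64(205.4242335751308))
```

View pics/m2.png

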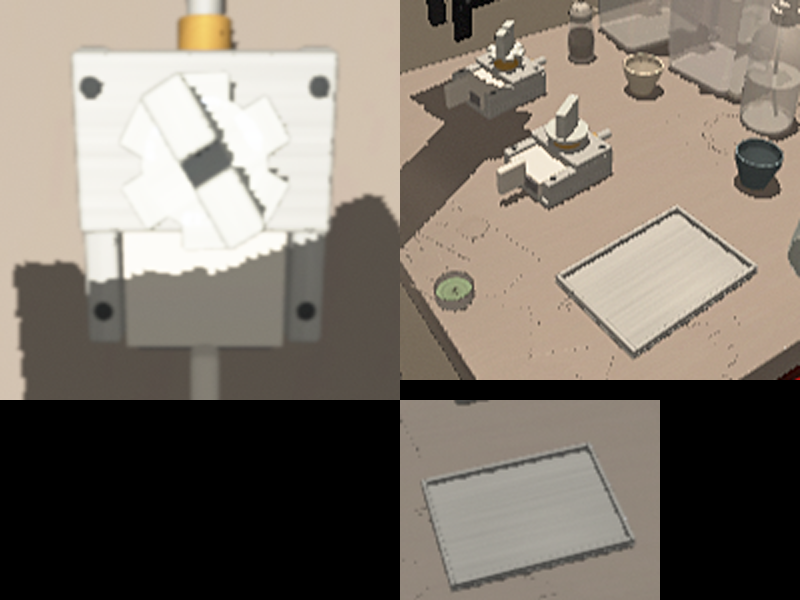

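The wrist view shows the holder square to the tool, with the fin in line at column ~322. The whole dish is visible in the other two views.

```bash
python3 - <<'E'
from h import *
c=get_calibration('scene');d=get_calibration('side')
a=[px2w(c,230+(X-400)/2,150+Y/2,.012)[:2] for X,Y in((557,280),(680,210),(755,270),(632,352))]
b=[px2w(d,275+(X-400)/2,245+(Y-400)/2,.012)[:2] for X,Y in((424,482),(588,446),(633,543),(453,587))]
for p in(a,b):
    p=np.array(p);print(p.round(3).tolist(),'mid',p.mean(0),'yaw',[np.arctan2(*(q)[::-1]) for q in(p[1]-p[0],p[2]-p[3])])
E
python3 -m crank '[[0.5,0,0,-0.2,0],[0.5,0,0,-0.4,0],[0.5,0,0,-0.545,0],[0,0,0,-0.545,0],[0,0,0,-0.545,0]]' 20; python3 -m crank '[[0,0,0,0,0],[0,0,0,0,0],[0,0,0,0,0]]'; python3 s.py
```

```text
[[0.476, -0.063], [0.644, -0.051], [0.649, -0.16], [0.486, -0.171]] mid [ 0.56351972 -0.11111917] yaw [np.float64(0.06921529167088389), np.float64(0.06310551132676494)]
[[0.481, -0.06], [0.644, -0.048], [0.653, -0.162], [0.489, -0.174]] mid [ 0.56696956 -0.11098935] yaw [np.float64(0.07600335665163992), np.float64(0.0745592458233104)]
time: 12.45
position: [0.5308, 0.2683, 0.0145]
tool_rot: [-3.132, -0.237, -0.002]
ft_force: [0.2, 0.6, -0.2]
grip_width: 0.355
grip_force: 0.0
time: 12.82
position: [0.5306, 0.2682, 0.0145]
tool_rot: [-3.132, -0.237, -0.003]
ft_force: [0.1, -0.3, 5.3]
grip_width: 0.111
grip_force: 20.0
t 12.82 pos [0.5306 0.2682 0.0145] yaw -1.42 q7 -1.9 F [ 0.07 -0.25  5.25] tq [-0.159  0.169 -0.006] w 0.111 20.0
```

```bash
python3 -m crank '[[0,0,0,0.004,0],[0,-0.005,-0.0008,0.004,0],[0,-0.01,-0.0015,0.004,0],[0,-0.015,-0.0023,0.004,0],[0,-0.02,-0.0031,0.004,0]]';python3 s.py
```

```text
time: 13.45
position: [0.5264, 0.2674, 0.0145]
tool_rot: [-3.132, -0.237, -0.002]
ft_force: [2.8, 0.5, 3.1]
grip_width: 0.115
grip_force: 20.0
t 13.45 pos [0.5264 0.2674 0.0145] yaw -1.42 q7 -1.9 F [2.79 0.47 3.08] tq [ 0.186 -0.49  -0.015] w 0.115 20.0
```

```bash
python3 -m crank '[[0,-0.02,-0.0031,0,0],[0,-0.04,-0.0062,0,0],[0,-0.06,-0.0092,0,0],[0,-0.08,-0.0123,0,0],[0,-0.1,-0.0154,0,0]]';python3 s.py;  python3 -m crank '[[0,-0.03,-0.0046,0,0],[0,-0.06,-0.0092,0,0],[0,-0.09,-0.0139,0,0],[0,-0.12,-0.0185,0,0],[0,-0.15,-0.0231,0,0]]';python3 s.py
```

```text
time: 14.08
position: [0.5058, 0.2643, 0.0143]
tool_rot: [-3.132, -0.237, -0.001]
ft_force: [4.0, -0.2, 4.8]
grip_width: 0.113
grip_force: 20.0
t 14.07 pos [0.5058 0.2643 0.0143] yaw -1.42 q7 -1.92 F [ 3.98 -0.17  4.81] tq [ 0.19  -0.762  0.044] w 0.113 20.0
time: 14.7
position: [0.4748, 0.2593, 0.0137]
tool_rot: [3.132, 0.237, -0.002]
ft_force: [1.6, -0.5, 1.7]
grip_width: 0.114
grip_force: 20.0
t 14.7 pos [0.4748 0.2593 0.0137] yaw -1.42 q7 -1.94 F [ 1.57 -0.48  1.71] tq [ 0.157 -0.437  0.077] w 0.114 20.0
```

```bash
python3 -m crank '[[0,-0.02,-0.003,0,0],[0,-0.04,-0.006,0,0],[0,-0.04,-0.006,0.03,0],[0,-0.04,-0.006,0.1,0],[0,-0.04,-0.006,0.2,0]]' 35;python3 s.py;  python3 -m crank '[[0,0,0,0.2,0],[0,0,0,0.4,0],[0,0,0,0.55,0],[0,0,0,0.55,0]]';python3 s.py
python3 -m crank '[[0,0.03,-0.15,0,0],[0,0.06,-0.35,0,0],[0,0.1,-0.55,0,0],[0,0.14,-0.75,0,0],[0,0.18,-0.95,0,-0.006]]';python3 s.py
```

```text
time: 15.32
position: [0.4671, 0.2579, 0.0544]
tool_rot: [3.132, 0.236, -0.003]
ft_force: [0.4, 0.2, -1.7]
grip_width: 0.117
grip_force: 35.0
t 15.32 pos [0.4671 0.2579 0.0544] yaw -1.42 q7 -1.96 F [ 0.42  0.17 -1.69] tq [0.025 0.171 0.022] w 0.117 35.0
time: 15.82
position: [0.4693, 0.2592, 0.1673]
tool_rot: [-3.13, -0.236, -0.008]
ft_force: [0.6, 0.1, -1.5]
grip_width: 0.111
grip_force: 35.0
t 15.82 pos [0.4693 0.2592 0.1673] yaw -1.42 q7 -1.97 F [ 0.62  0.13 -1.48] tq [0.07  0.216 0.057] w 0.111 35.0
time: 16.45
position: [0.5028, 0.0668, 0.1627]
tool_rot: [3.136, 0.176, -0.004]
ft_force: [0.8, 0.1, -1.5]
grip_width: 0.113
grip_force: 35.0
t 16.45 pos [0.5028 0.0668 0.1627] yaw -1.459 q7 -1.63 F [ 0.78  0.1  -1.46] tq [0.024 0.124 0.09 ] w 0.113 35.0
```

```bash
python3 -m crank '[[0,0.03,-0.2,0,0],[0,0.05,-0.45,0,-0.003],[0,0.07,-0.7,-0.1,-0.0065],[0,0.09,-0.9,-0.3,-0.0065],[0,0.09,-0.9,-0.4,-0.0065]]';python3 -m crank '[[0,0,0,0,0]]'>/dev/null;python3 s.py
python3 - <<'E'
from h import *
a,_=snap('scene','sc3');b,_=snap('side','si3')
A=cv2.imread('pics/sc3.png')[200:340,280:430];B=cv2.imread('pics/si3.png')[230:350,270:420]
cv2.imwrite('pics/m3.png',np.vstack([cv2.resize(A,(350,300)),cv2.resize(B,(350,300))]))
E
```

```text
time: 17.08
position: [0.5188, -0.1161, 0.0809]
tool_rot: [3.138, 0.103, -0.008]
ft_force: [-0.2, 0.9, -1.1]
grip_width: 0.114
grip_force: 35.0
t 17.2 pos [ 0.519  -0.1116  0.0812] yaw -1.5 q7 -1.26 F [ 0.47  0.43 -1.13] tq [0.042 0.223 0.006] w 0.111 35.0
```

View pics/m3.png

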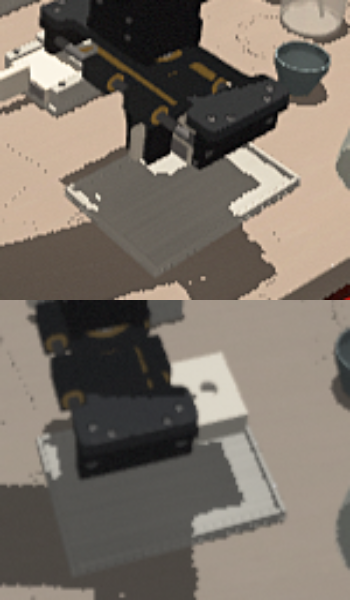

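The cassette is held level over the dish. Now I'll lower it.

```bash
python3 -m crank '[[0,0.01,-0.01,-0.15,0],[0,0.01,-0.01,-0.28,0],[0,0.01,-0.01,-0.335,0],[0,0.01,-0.01,-0.35,0],[0,0.01,-0.01,-0.35,0]]';python3 s.py;python3 -m crank '[[0,0,0,-0.01,0],[0,0,0,-0.01,0]]' ;python3 s.py
```

```text
time: 17.92
position: [0.5247, -0.1135, 0.015]
tool_rot: [3.139, 0.114, 0.002]
ft_force: [0.2, 0.3, -0.8]
grip_width: 0.116
grip_force: 35.0
t 17.93 pos [ 0.5247 -0.1135  0.015 ] yaw -1.498 q7 -1.21 F [ 0.24  0.33 -0.82] tq [ 0.028  0.188 -0.031] w 0.116 35.0
time: 18.18
position: [0.5241, -0.1136, 0.0125]
tool_rot: [3.139, 0.114, 0.001]
ft_force: [-0.0, -0.1, -0.6]
grip_width: 0.113
grip_force: 35.0
t 18.18 pos [ 0.5241 -0.1136  0.0125] yaw -1.498 q7 -1.21 F [-0.05 -0.12 -0.6 ] tq [0.015 0.23  0.008] w 0.113 35.0
```

```bash
python3 -m crank '[[0,0,0,-0.012,0],[0,0,0,-0.018,0],[0,0,0,-0.018,0]]' ;python3 s.py
```

```text
time: 18.55
position: [0.5238, -0.1136, 0.0084]
tool_rot: [3.139, 0.114, -0.0]
ft_force: [-0.4, -0.2, -1.6]
grip_width: 0.111
grip_force: 35.0
t 18.55 pos [ 0.5238 -0.1136  0.0084] yaw -1.499 q7 -1.21 F [-0.38 -0.24 -1.55] tq [0.063 0.239 0.035] w 0.111 35.0
```

```bash
python3 -m crank '[[0,0,0,-0.005,0],[0,0,0,-0.005,0]]' >/dev/null;python3 s.py; python3 -m crank '[[0,0,0,-0.004,0],[0,0,0,-0.004,0]]' >/dev/null;python3 s.py
```

```text
t 18.8 pos [ 0.5238 -0.1137  0.0083] yaw -1.499 q7 -1.21 F [-3.53  0.71  6.25] tq [0.153 0.786 0.031] w 0.112 35.0
t 19.05 pos [ 0.5238 -0.1136  0.0082] yaw -1.499 q7 -1.21 F [-5.47  1.02 12.39] tq [0.244 1.236 0.016] w 0.109 35.0
```

It's on the floor. I'll release, rise and check.

```bash
python3 -m crank '[[0.5,0,0,0.005,0],[0.5,0,0,0.005,0],[0.5,0,0,0.005,0],[0.5,0,0,0.005,0],[0.5,0,0,0.005,0]]' ; python3 -m crank '[[0.5,0,0,0.2,0],[0.5,0,0,0.5,0],[0.5,-0.05,0.3,0.8,0],[0.5,-0.1,0.6,1,0],[0.5,-0.1,0.9,1,0]]'; python3 -m crank '[[0.5,0,0,0,0],[0.5,0,0,0,0]]';python3 s.py
python3 - <<'E'
from h import *
snap('scene','sc4');snap('side','si4')
A=cv2.imread('pics/sc4.png')[150:340,230:430];B=cv2.imread('pics/si4.png')[130:350,220:450]
cv2.imwrite('pics/m4.png',np.hstack([cv2.resize(A,(400,380),interpolation=cv2.INTER_CUBIC),cv2.resize(B,(400,380),interpolation=cv2.INTER_CUBIC)]))
E
```

```text
time: 19.68
position: [0.5237, -0.1137, 0.0075]
tool_rot: [3.139, 0.113, -0.0]
ft_force: [-0.9, -0.4, 0.5]
grip_width: 0.484
grip_force: 0.0
time: 20.3
position: [0.5062, 0.0416, 0.2051]
tool_rot: [-3.139, -0.109, -0.008]
ft_force: [0.8, 0.9, -0.7]
grip_width: 0.5
grip_force: 0.0
time: 20.55
position: [0.5049, 0.0407, 0.2018]
tool_rot: [3.139, 0.114, -0.001]
ft_force: [0.2, 0.3, 0.0]
grip_width: 0.502
grip_force: 0.0
t 20.55 pos [0.5049 0.0407 0.2018] yaw -1.498 q7 -1.62 F [0.19 0.26 0.01] tq [0.015 0.179 0.009] w 0.502 0.0
```

View pics/m4.png

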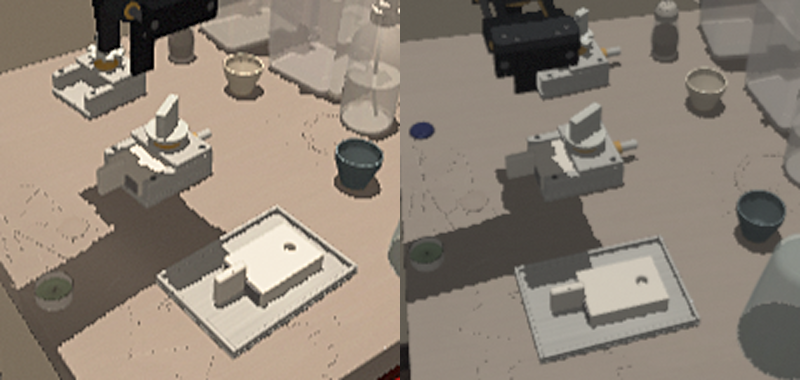

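The cassette lies flat, fin up and centred in the dish, and nothing else has moved. I'll hand it in.

```bash
python3 -c "from bench import close_job; print(close_job())"
```

```text
the job is handed in; nothing more can be done
None
```

I handed the job in at about 20.6 s; no verdict came back. I unscrewed the left-hand screw until I felt its thread end, drew the cassette out without jerking it (4 N wrist force at most) and laid it flat, fin up, in the middle of the dish. I reckon the bush turned about 0.09 rad against the 0.13 limit, and the screw may sit up to 0.07 rad short of its end (0.15 allowed). In the last pictures the plain holder and the other things were where they started.

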